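# Top up the bolt rack in the cabinet door

## Robot

A 6-joint arm with a two-finger parallel gripper is mounted at the origin on the work surface. World frame = base frame: x ahead of the robot, y to its left, z up, the work surface at z = 0. Lengths are in mm, angles in rad, forces in N, time in s.
With the tool pointing down it reaches from about 400 to 925 mm from the base axis. Payload 12.5 kg.
Tool frame: the origin (TCP) lies midway between the tips of the shut fingers; the grasp point (between the pads) lies 19 mm behind it; z points along the fingers, y is the line along which they close (so a half turn about z gives the same grasp; the last joint's range is limited). The gripper opens to 95 mm and grips with 3 to 60 N. Pads are 20 mm wide; open, the fingers measure 119 mm over their backs; the gripper's body (75 mm by 180 mm) begins 59 mm behind the grasp point.
Start: joints at [-1.407, 0.491, 1.559, -0, 1.092, -0.106], TCP at [166.609, -602.402, 214.661] pointing down, gripper open.
Joint ranges: [-3.1, 3.1], [-0.84, 2.19], [0.05, 2.79], [-1.13, 4.28], [0.06, 2.93], [-2.69, 2.69]. Speed limits (rad/s): [2.22, 2.22, 2.79, 3.14, 3.14, 3.14].

## Interface

Orientations are given as [roll, pitch, yaw] about the fixed x, y, z axes, in that order (R = Rz(yaw) Ry(pitch) Rx(roll)).
In Python, from cell import env gives the robot as it stands.
- The arm moves only by the tool carry_out, never from a script. Its argument "series" is a list of rows, each a list of 4 numbers: the shift along the world's x, y, z normalised to -1 to 1, where 1 is 5 cm, then the turn about the world's z normalised to -1 to 1, where 1 is 6 degrees. In form: [[x, y, z, turn], ...]. A call has exactly 5 rows; each row shifts and turns the commanded pose from where the row before left it; what a row does not reach is not made up. A row lasts 1/10 s, in which the tool goes at most 50 mm and 8.59 degrees, less where a joint would pass 70% of its speed; a pose out of reach is approached as far as the arm can. A call with a number of a shift or a turn outside -1 to 1 is refused whole. A call with a gripper value outside its range is refused whole. "fingers" is the closure, from -1 (fully open) to 1 (shut), set as the call begins (left out, the last holds). The fingers move at their own pace and stop on an object; the grip force is fixed at half the most. Time passes only in rows, so rows that do not move let the fingers close, or fill a call up. It gives the time, the measured TCP pose, the force, the opening and the grip force at its end, in the units of the state.
- env.state(): the state, without advancing time (a new reading comes with each control period).
- env.read_camera(name): name is "side" or "top" or "wrist"; returns the picture (384x512x3 uint8, red, green, blue); there is no depth.
- env.calibration(name): a dict with "K" (3x3 intrinsics, pixels), "pose" (4x4, takes a point from camera to world coordinates). Camera axes: x right, y down, z forward; pixel columns grow to the right and rows downward; lengths in mm; the calibration is good to about 2 mm. A picture is of the moment at which its call begins: read the wrist's pose just before it. calibration takes no time and is no camera call; for the wrist camera it gives the pose at the moment of the call.
- env.job_done(): hands the job in; it is judged then, once.
Trained networks look in the newest picture that a camera, given by its name, has taken for a name from the list of things; names that differ only in an ending like _2 or _b are one class to them, and where a whole thing is asked for, a point or a joint stands for the part that bears it (a point fixed in the world has none). Each returns a list of dicts, best first, with "conf" (0 to 1); they miss things now and then, are a little off and sometimes report something else, mostly with a low value. They report only what shows in the picture. A call takes as long as a camera call. They do not tell look-alikes from the thing itself.
- env.look_for(camera, label): "position" ([row, column] as shares, 0 to 1, of the picture: columns of its width, rows of its height, amid what is visible of it).
The state is a dict: "t": time; "joints": joint angles; "qvel": joint speeds; "tau": joint torques, N m; "eef_pos": TCP position; "tcp_rot": TCP orientation; "ft_force": force on the tool from outside, world axes, zero at the start; "moment": the same for the moment, N m; "opening": opening from 0.0 (shut) to 1.0 (fully open); "grip_force": force on a finger pad.
Only numpy, scipy, OpenCV 4.12 (cv2) and the standard library are available. Lean on these libraries where they do the work, as an engineer would, in place of code of your own. Each camera call takes 0.05 s, during which the arm holds its last target. There are 200 camera calls.

## Task

Swing the green cabinet's door wide open and top up the yellow bolt rack on its inside: stand one spare bolt, head down, in every empty pocket, and leave the bolts that are already racked in their pockets. Then swing the door fully shut again. Spares left over stay on the table, and the nut, washer and red gauge block must not be disturbed.

Things in the scene. Friction and masses are not known exactly. Their poses are not given: they have to be found in the camera images.
- cabinet: fixed green steel bench cabinet, 170 mm deep (x), 310 mm wide (y), 205 mm high, with a solid roof; its open front faces -x and is closed by the door. Origin at the centre of its underside. (A fixed tin funnel on a catch drawer, 190 mm high, stands clear of the work, over 200 mm to its left)
- door (a joint): hinge angle of the cabinet door in rad: 0 shut, grows to 1.9 as its free edge swings out towards the robot; stays where it is left (stiff hinge). The door is 308 mm wide, 14 mm thick, from 15 to 200 mm above the table. Its hinge is upright, on its +y side, in the plane of its outer face
- door_handle (a point): grip point of the door's handle, 190 mm up: an upright steel bar 14 mm in diameter, 40 mm in front of the door's outer face, 250 mm from the hinge, reaching from 115 to 219 mm above the table (18 mm ball on top); its two stays to the door are at 125 and 155 mm, so its top end stands free. Axes turn with the door: -x points out of the outer face, +y along the door to the hinge
- door_hinge (a point): point on the door's hinge axis, 190 mm above the table; axes turn with the door as those of door_handle
- pocket0 (a point): floor centre of pocket 0 of 6 (0 nearest the hinge, 42 mm apart) in the yellow bolt rack on the inside of the door, which swings out with it. Square, 39 x 39 mm inside, walls 3 mm thick and 24 mm high; floor 115 mm above the table, its centre 56 mm from the door's inner face; the door rises 85 mm above that floor. Axes as door_handle. Empty or holding one bolt
- pocket1 (a point): floor centre of pocket 1 of 6 (0 nearest the hinge, 42 mm apart) in the yellow bolt rack on the inside of the door, which swings out with it. Square, 39 x 39 mm inside, walls 3 mm thick and 24 mm high; floor 115 mm above the table, its centre 56 mm from the door's inner face; the door rises 85 mm above that floor. Axes as door_handle. Empty or holding one bolt
- pocket2 (a point): floor centre of pocket 2 of 6 (0 nearest the hinge, 42 mm apart) in the yellow bolt rack on the inside of the door, which swings out with it. Square, 39 x 39 mm inside, walls 3 mm thick and 24 mm high; floor 115 mm above the table, its centre 56 mm from the door's inner face; the door rises 85 mm above that floor. Axes as door_handle. Empty or holding one bolt
- pocket3 (a point): floor centre of pocket 3 of 6 (0 nearest the hinge, 42 mm apart) in the yellow bolt rack on the inside of the door, which swings out with it. Square, 39 x 39 mm inside, walls 3 mm thick and 24 mm high; floor 115 mm above the table, its centre 56 mm from the door's inner face; the door rises 85 mm above that floor. Axes as door_handle. Empty or holding one bolt
- pocket4 (a point): floor centre of pocket 4 of 6 (0 nearest the hinge, 42 mm apart) in the yellow bolt rack on the inside of the door, which swings out with it. Square, 39 x 39 mm inside, walls 3 mm thick and 24 mm high; floor 115 mm above the table, its centre 56 mm from the door's inner face; the door rises 85 mm above that floor. Axes as door_handle. Empty or holding one bolt
- pocket5 (a point): floor centre of pocket 5 of 6 (0 nearest the hinge, 42 mm apart) in the yellow bolt rack on the inside of the door, which swings out with it. Square, 39 x 39 mm inside, walls 3 mm thick and 24 mm high; floor 115 mm above the table, its centre 56 mm from the door's inner face; the door rises 85 mm above that floor. Axes as door_handle. Empty or holding one bolt
- racked0: bolt already in pocket 0 at the start (absent: that pocket is empty); rusty square-headed track bolt standing on its head: head 30 x 30 mm and 18 mm thick at the bottom, round shank 18 mm in diameter and 45 mm long pointing up (63 mm in all). Origin at the centre of the head's underside, z along the shank, x and y square to the head's sides
- racked1: bolt already in pocket 1 at the start (absent: that pocket is empty); rusty square-headed track bolt standing on its head: head 30 x 30 mm and 18 mm thick at the bottom, round shank 18 mm in diameter and 45 mm long pointing up (63 mm in all). Origin at the centre of the head's underside, z along the shank, x and y square to the head's sides
- racked2: bolt already in pocket 2 at the start (absent: that pocket is empty); rusty square-headed track bolt standing on its head: head 30 x 30 mm and 18 mm thick at the bottom, round shank 18 mm in diameter and 45 mm long pointing up (63 mm in all). Origin at the centre of the head's underside, z along the shank, x and y square to the head's sides
- racked3: bolt already in pocket 3 at the start (absent: that pocket is empty); rusty square-headed track bolt standing on its head: head 30 x 30 mm and 18 mm thick at the bottom, round shank 18 mm in diameter and 45 mm long pointing up (63 mm in all). Origin at the centre of the head's underside, z along the shank, x and y square to the head's sides
- racked4: bolt already in pocket 4 at the start (absent: that pocket is empty); rusty square-headed track bolt standing on its head: head 30 x 30 mm and 18 mm thick at the bottom, round shank 18 mm in diameter and 45 mm long pointing up (63 mm in all). Origin at the centre of the head's underside, z along the shank, x and y square to the head's sides
- racked5: bolt already in pocket 5 at the start (absent: that pocket is empty); rusty square-headed track bolt standing on its head: head 30 x 30 mm and 18 mm thick at the bottom, round shank 18 mm in diameter and 45 mm long pointing up (63 mm in all). Origin at the centre of the head's underside, z along the shank, x and y square to the head's sides
- spare0: spare bolt on the table at the robot's right; rusty square-headed track bolt standing on its head: head 30 x 30 mm and 18 mm thick at the bottom, round shank 18 mm in diameter and 45 mm long pointing up (63 mm in all). Origin at the centre of the head's underside, z along the shank, x and y square to the head's sides
- spare1: spare bolt on the table at the robot's right; rusty square-headed track bolt standing on its head: head 30 x 30 mm and 18 mm thick at the bottom, round shank 18 mm in diameter and 45 mm long pointing up (63 mm in all). Origin at the centre of the head's underside, z along the shank, x and y square to the head's sides
- spare2: spare bolt on the table at the robot's right; rusty square-headed track bolt standing on its head: head 30 x 30 mm and 18 mm thick at the bottom, round shank 18 mm in diameter and 45 mm long pointing up (63 mm in all). Origin at the centre of the head's underside, z along the shank, x and y square to the head's sides
- spare3: spare bolt on the table at the robot's right; rusty square-headed track bolt standing on its head: head 30 x 30 mm and 18 mm thick at the bottom, round shank 18 mm in diameter and 45 mm long pointing up (63 mm in all). Origin at the centre of the head's underside, z along the shank, x and y square to the head's sides
- spare4: spare bolt on the table at the robot's right; rusty square-headed track bolt standing on its head: head 30 x 30 mm and 18 mm thick at the bottom, round shank 18 mm in diameter and 45 mm long pointing up (63 mm in all). Origin at the centre of the head's underside, z along the shank, x and y square to the head's sides
- nut: black steel hex nut, 36 mm over corners, 16 mm high, flat on the table; origin under its centre; not to be disturbed
- washer: galvanised spring washer, 40 mm across, 6 mm thick, flat on the table; origin under its centre; not to be disturbed
- gauge: chipped red enamel gauge block, 30 x 60 x 22 mm high; origin under its centre; not to be disturbed
Things that resemble listed ones, but are neither listed nor needed, are in the scene too. What is shaped like the spare3 but blue is not meant. What is shaped like the spare2 but blue is not meant.

How it is judged (in metres and radians):
On the way, in this order (a step that is already met when the one before it is completed fails the run):
1. the door is swung wide open (more than 1.0 rad) (value of joint door above 1 rad), for 0.2 s.
2. all six pockets hold a bolt standing on its head (((distance between racked0 and pocket0 below 0.016 m and angle between racked0's own z axis and vertical below 0.25 rad) or (distance between spare0 and pocket0 below 0.016 m and angle between spare0's own z axis and vertical below 0.25 rad) or (distance between spare1 and pocket0 below 0.016 m and angle between spare1's own z axis and vertical below 0.25 rad) or (distance between spare2 and pocket0 below 0.016 m and angle between spare2's own z axis and vertical below 0.25 rad) or (distance between spare3 and pocket0 below 0.016 m and angle between spare3's own z axis and vertical below 0.25 rad) or (distance between spare4 and pocket0 below 0.016 m and angle between spare4's own z axis and vertical below 0.25 rad)) and ((distance between racked1 and pocket1 below 0.016 m and angle between racked1's own z axis and vertical below 0.25 rad) or (distance between spare0 and pocket1 below 0.016 m and angle between spare0's own z axis and vertical below 0.25 rad) or (distance between spare1 and pocket1 below 0.016 m and angle between spare1's own z axis and vertical below 0.25 rad) or (distance between spare2 and pocket1 below 0.016 m and angle between spare2's own z axis and vertical below 0.25 rad) or (distance between spare3 and pocket1 below 0.016 m and angle between spare3's own z axis and vertical below 0.25 rad) or (distance between spare4 and pocket1 below 0.016 m and angle between spare4's own z axis and vertical below 0.25 rad)) and ((distance between racked2 and pocket2 below 0.016 m and angle between racked2's own z axis and vertical below 0.25 rad) or (distance between spare0 and pocket2 below 0.016 m and angle between spare0's own z axis and vertical below 0.25 rad) or (distance between spare1 and pocket2 below 0.016 m and angle between spare1's own z axis and vertical below 0.25 rad) or (distance between spare2 and pocket2 below 0.016 m and angle between spare2's own z axis and vertical below 0.25 rad) or (distance between spare3 and pocket2 below 0.016 m and angle between spare3's own z axis and vertical below 0.25 rad) or (distance between spare4 and pocket2 below 0.016 m and angle between spare4's own z axis and vertical below 0.25 rad)) and ((distance between racked3 and pocket3 below 0.016 m and angle between racked3's own z axis and vertical below 0.25 rad) or (distance between spare0 and pocket3 below 0.016 m and angle between spare0's own z axis and vertical below 0.25 rad) or (distance between spare1 and pocket3 below 0.016 m and angle between spare1's own z axis and vertical below 0.25 rad) or (distance between spare2 and pocket3 below 0.016 m and angle between spare2's own z axis and vertical below 0.25 rad) or (distance between spare3 and pocket3 below 0.016 m and angle between spare3's own z axis and vertical below 0.25 rad) or (distance between spare4 and pocket3 below 0.016 m and angle between spare4's own z axis and vertical below 0.25 rad)) and ((distance between racked4 and pocket4 below 0.016 m and angle between racked4's own z axis and vertical below 0.25 rad) or (distance between spare0 and pocket4 below 0.016 m and angle between spare0's own z axis and vertical below 0.25 rad) or (distance between spare1 and pocket4 below 0.016 m and angle between spare1's own z axis and vertical below 0.25 rad) or (distance between spare2 and pocket4 below 0.016 m and angle between spare2's own z axis and vertical below 0.25 rad) or (distance between spare3 and pocket4 below 0.016 m and angle between spare3's own z axis and vertical below 0.25 rad) or (distance between spare4 and pocket4 below 0.016 m and angle between spare4's own z axis and vertical below 0.25 rad)) and ((distance between racked5 and pocket5 below 0.016 m and angle between racked5's own z axis and vertical below 0.25 rad) or (distance between spare0 and pocket5 below 0.016 m and angle between spare0's own z axis and vertical below 0.25 rad) or (distance between spare1 and pocket5 below 0.016 m and angle between spare1's own z axis and vertical below 0.25 rad) or (distance between spare2 and pocket5 below 0.016 m and angle between spare2's own z axis and vertical below 0.25 rad) or (distance between spare3 and pocket5 below 0.016 m and angle between spare3's own z axis and vertical below 0.25 rad) or (distance between spare4 and pocket5 below 0.016 m and angle between spare4's own z axis and vertical below 0.25 rad)) and distance between racked0 and pocket0 below 0.016 m and angle between each of racked0, racked1, racked2, racked3, racked4, racked5's own z axis and vertical below 0.25 rad and distance between racked1 and pocket1 below 0.016 m and distance between racked2 and pocket2 below 0.016 m and distance between racked3 and pocket3 below 0.016 m and distance between racked4 and pocket4 below 0.016 m and distance between racked5 and pocket5 below 0.016 m), for 0.3 s.
At the end, for the whole second after the job is handed in: The door is shut (within 0.05 rad) and at rest; every pocket holds one bolt standing head down (its origin within 16 mm of the pocket's floor centre, tilted under 0.25 rad), the bolts racked at the start still in their own pockets; spares not needed are below 150 mm, on the table (all of step 2 and value of joint door below 0.05 rad and velocity of joint door below 0.05 rad/s and height (world z) of each of spare0, spare1, spare2, spare3, spare4 below 0.15 m); the robot touches nothing.
It fails at once if the nut is disturbed (moved more than 20 mm) (distance of nut from where it was at the start of the episode above 0.02 m).
It fails at once if the washer is disturbed (moved more than 20 mm) (distance of washer from where it was at the start of the episode above 0.02 m).
It fails at once if the gauge is disturbed (moved more than 20 mm) (distance of gauge from where it was at the start of the episode above 0.02 m).
Of racked0, racked1, racked2, racked3, racked4, racked5 only 1 to 3 are there at a start; the rules pass over those that are not, and their reading is None.
At some moment in a run one of spare0, spare1, spare2, spare3, spare4 may be knocked a few centimetres aside while the robot is not near it.
It also fails if it takes over 210 s, if anything falls off the work surface, if the arm or the gripper's body presses on something with over 40 N, if the wrist force passes 120 N, or if a joint passes its speed limit or range.

## Working session

There is one attempt and no reset: what is moved stays moved. The work goes in short steps, Python scripts to look and compute and a tool call to move; the robot and the scene stay as the last step left them, time stands still between calls to the robot, and variables do not carry over. Pictures are saved under pics/ and viewed, at most 16 in all, crops included, and the job is handed in when it is done.

Besides the shell and the picture viewer there is one more tool, called after "Request:" as a command line: name --pt "numbers of a row" for each row, then --argument value for the rest. carry_out: Moves the arm, as the interface text tells. Its arguments: {"type":"object","properties":{"series":{"type":"array","items":{"type":"array","items":{"type":"number","minimum":-1,"maximum":1}}},"fingers":{"type":"number"}},"required":["series"]}

```bash
ls; mkdir -p pics; python3 - <<'E'
from cell import env
import cv2,numpy as np
s=env.state();print(s)
for c in("side","top","wrist"):
    im=env.read_camera(c);cv2.imwrite(f"pics/{c}0.png",im[:,:,::-1])
    k=env.calibration(c);print(c,np.round(k["K"],1).tolist(),np.round(k["pose"],3).tolist())
    for l in("spare0","door_handle","door_hinge","pocket0","racked0","nut","washer","gauge","cabinet"):
        r=env.look_for(c,l)
        print(l,[(round(d["conf"],2),round(d["position"][1]*512),round(d["position"][0]*384)) for d in r])
E
```

```text
pics
{'t': 0.0, 'joints': array([-1.40656741e+00,  4.91528636e-01,  1.55944497e+00, -1.12614512e-05,
        1.09166084e+00, -1.05602591e-01]), 'qvel': array([ 8.21912323e-05,  4.92034968e-04, -7.37077346e-04, -8.20735282e-04,
       -1.34959299e-03, -8.63838371e-04]), 'tau': array([-1.55285801e-03, -6.12649727e+01, -2.58191818e+01,  6.91679539e-02,
        4.81370639e-02, -8.39010977e-05]), 'eef_pos': array([ 166.585212  , -602.14978125,  214.08249357]), 'tcp_rot': array([-3.14055561e+00, -9.98791515e-05,  2.69836658e-01]), 'ft_force': array([0.41922259, 0.11439618, 0.38038052]), 'moment': array([ 0.00351174, -0.01864859, -0.01352716]), 'grip_force': 0.0, 'opening': 0.9999429750965495}
side [[418.5, 0.0, 256.7], [0.0, 418.5, 188.3], [0.0, 0.0, 1.0]] [[0.963, -0.188, 0.194, 370.092], [-0.27, -0.615, 0.741, -891.048], [-0.019, -0.766, -0.643, 881.981], [0.0, 0.0, 0.0, 1.0]]
spare0 [(0.8, 236, 327), (0.79, 296, 325), (0.77, 219, 294), (0.77, 330, 264), (0.76, 248, 291), (0.62, 309, 360), (0.52, 283, 272)]
door_handle [(0.79, 278, 193), (0.31, 283, 273)]
door_hinge [(0.95, 281, 194)]
po
[... 315 characters left out ...]
 -0.983, 1143.067], [0.0, 0.0, 0.0, 1.0]]
spare0 [(0.7, 249, 174), (0.69, 401, 210), (0.68, 370, 208), (0.56, 334, 236), (0.55, 325, 157), (0.51, 326, 197), (0.47, 365, 248)]
door_handle [(0.84, 251, 172)]
door_hinge [(0.61, 248, 173)]
pocket0 [(0.69, 247, 174)]
racked0 []
nut [(0.68, 118, 245)]
washer [(0.61, 114, 201), (0.42, 250, 172)]
gauge [(0.55, 348, 164), (0.18, 323, 196)]
cabinet [(0.73, 249, 145)]
wrist [[343.8, 0.0, 255.6], [0.0, 343.8, 186.6], [0.0, 0.0, 1.0]] [[0.267, -0.928, -0.261, 240.098], [-0.964, -0.257, -0.073, -581.535], [0.001, 0.271, -0.963, 385.097], [0.0, 0.0, 0.0, 1.0]]
spare0 []
door_handle []
door_hinge []
pocket0 []
racked0 []
nut []
washer []
gauge []
cabinet []
```

View pics/side0.png

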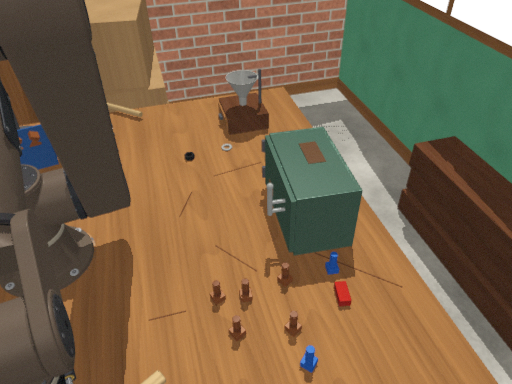

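View pics/top0.png

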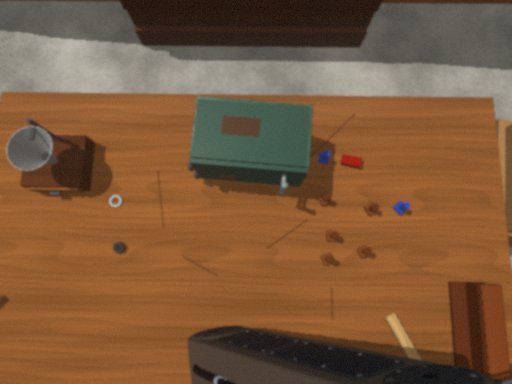

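The side view shows five rusty spares near (217,292), (245,291), (237,327), (293,323) and (285,273). The blue decoys are at (333,263) and (309,359), and the handle is at about (270,195). In the top view the same spares sit near (327,200), (373,209), (334,236), (330,259) and (366,251). The handle is at (284,183) and the cabinet roof spans (190–313, 97–170).

```bash
cat > h.py <<'E'
from cell import env
import cv2,numpy as np
def ray(cal,u,v):
    K=np.array(cal["K"]);P=np.array(cal["pose"])
    d=P[:3,:3]@np.linalg.solve(K,[u,v,1.]);return P[:3,3],d/np.linalg.norm(d)
def tri(rays):
    A=np.zeros((3,3));b=np.zeros(3)
    for o,d in rays:
        M=np.eye(3)-np.outer(d,d);A+=M;b+=M@o
    p=np.linalg.solve(A,b);return p,[np.linalg.norm((np.eye(3)-np.outer(d,d))@(p-o)) for o,d in rays]
def onz(r,z): o,d=r;return o+d*(z-o[2])/d[2]
def proj(cal,p):
    P=np.array(cal["pose"]);c=P[:3,:3].T@(np.asarray(p,float)-P[:3,3]);q=np.array(cal["K"])@c;return q[:2]/q[2]
S,T=env.calibration("side"),env.calibration("top")
E
python3 - <<'E'
from h import *
ts=[(401,210),(370,208),(334,236),(325,157),(326,197),(365,248),(330,259)]
ss=[(236,327),(296,325),(219,294),(330,264),(248,291),(309,360),(283,272)]
for t in ts:
    b=min((( *tri([ray(T,*t),ray(S,*s)]),s) for s in ss),key=lambda q:sum(q[1]))
    print(t,b[2],np.round(b[0]),np.round(b[1],1), np.round(onz(ray(T,*t),28)))
for n,t,s,z in(("nut",(119,247),(190,157),8),("washer",(115,201),(227,147),3),("gauge",(351,161),(342,294),11)):
    print(n,np.round(tri([ray(T,*t),ray(S,*s)])[0]),np.round(onz(ray(T,*t),z)))
im=cv2.imread("pics/top0.png")[85:205,180:330];a=cv2.resize(im,None,fx=5,fy=5,interpolation=cv2.INTER_CUBIC)
cv2.imwrite("pics/c1.png",a)
im=cv2.imread("pics/side0.png")[120:260,250:370];a=cv2.resize(im,None,fx=4.2,fy=4.2,interpolation=cv2.INTER_CUBIC)
cv2.imwrite("pics/c2.png",a)
E
```

```text
(401, 210) (296, 325) [ 562. -444.  105.] [1.9 1.9] [ 571. -474.   28.]
(370, 208) (296, 325) [ 583. -389.    9.] [4.7 4.7] [ 576. -383.   28.]
(334, 236) (248, 291) [ 497. -276.   24.] [5.6 5.6] [ 491. -274.   28.]
(325, 157) (330, 264) [ 731. -253.   23.] [0.9 0.9] [ 731. -252.   28.]
(326, 197) (309, 360) [ 669. -319. -325.] [0.1 0.1] [ 607. -253.   28.]
(365, 248) (236, 327) [ 455. -364.   24.] [3.5 3.5] [ 458. -363.   28.]
(330, 259) (219, 294) [ 428. -263.   22.] [3.8 3.8] [ 425. -261.   28.]
nut [451. 368.  -2.] [449. 364.   8.]
washer [593. 392.  -3.] [589. 390.   3.]
gauge [ 727. -337.    5.] [ 724. -335.   11.]
```

View pics/c1.png

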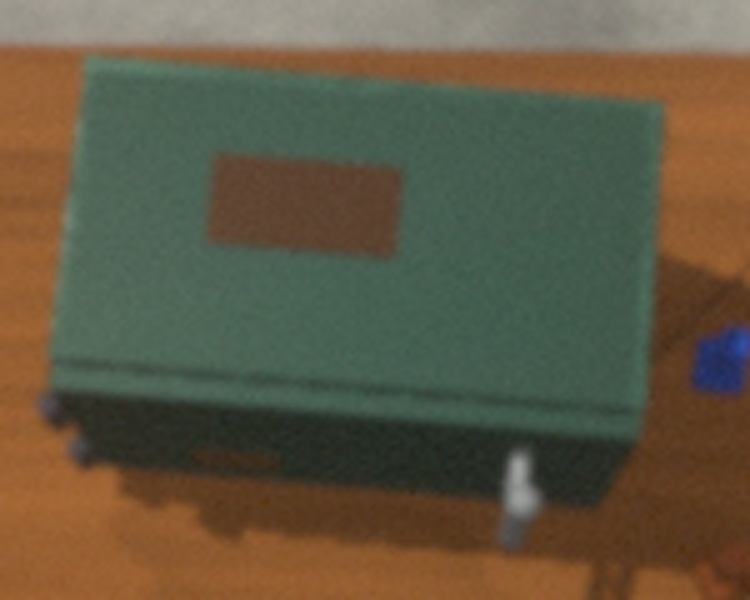

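View pics/c2.png

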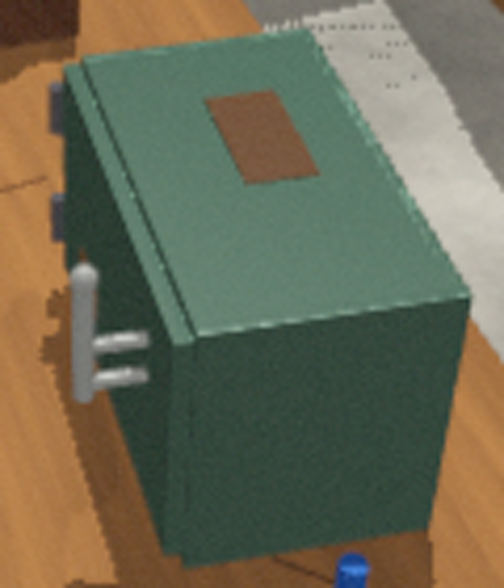

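The top crop gives four roof and door corners and the handle ball at (285,185). The side crop shows the ball at (270,184), with the hinges on the left (+y).

```bash
python3 - <<'E'
from h import *
c=lambda x,y:(180+x/5,85+y/5); d=lambda x,y:(250+x/4.2,120+y/4.2)
for n,p,z,q in(("BL",c(88,60),205,d(85,55)),("BR",c(662,103),205,d(470,296)),("doorFR",c(637,437),200,d(172,345)),("doorFL",c(52,388),200,d(67,65)),("ball",c(524,498),215,d(84,270)),("BL2",c(88,60),205,d(308,30))):
    print(n,np.round(onz(ray(T,*p),z)),np.round(onz(ray(S,*q),z)),np.round(tri([ray(T,*p),ray(S,*q)])[0]))
E
```

```text
BL [841. 115. 205.] [682. 124. 205.] [741. 103. 249.]
BR [ 820. -189.  205.] [ 822. -195.  205.] [ 824. -190.  200.]
doorFR [ 640. -175.  200.] [ 642. -180.  200.] [ 642. -176.  196.]
doorFL [662. 127. 200.] [669. 123. 200.] [666. 127. 196.]
ball [ 604. -116.  215.] [ 608. -117.  215.] [ 606. -116.  214.]
BL2 [841. 115. 205.] [845. 107. 205.] [847. 116. 198.]
```

Cabinet yaw comes out at about -0.076, the hinge at about (665,129) and the handle ball at (606,-117,214), all consistent with the stated sizes. Next I move above the handle, with the fingers closing across the door plane.

Request:
carry_out --pt "0.43 0.486 0.35 0.585" --pt "0.43 0.486 0.35 0.585" --pt "0.43 0.486 0.35 0.585" --pt "0.43 0.486 0.35 0.585" --pt "0.43 0.486 0.35 0.585" --fingers -0.7

```text
t: 2.0
eef_pos: [274.8, -479.8, 302.9]
tcp_rot: [3.141, -0.0, 0.579]
ft_force: [-0.9, -1.0, 0.9]
opening: 0.85
grip_force: 0.0
```

Request:
carry_out --pt "0.43 0.486 0 0.585" --pt "0.43 0.486 0 0.585" --pt "0.43 0.486 0 0.585" --pt "0.43 0.486 0 0.585" --pt "0.43 0.486 0 0.585"

```text
t: 2.5
eef_pos: [382.3, -358.3, 302.3]
tcp_rot: [3.141, 0.0, 0.885]
ft_force: [0.4, -0.5, 0.5]
opening: 0.852
grip_force: 0.0
```

Request:
carry_out --pt "0.43 0.486 0 0.585" --pt "0.43 0.486 0 0.585" --pt "0.43 0.486 0 0.585" --pt "0.43 0.486 0 0.585" --pt "0.43 0.486 0 0.585"

```text
t: 3.0
eef_pos: [489.8, -236.8, 302.3]
tcp_rot: [3.141, 0.0, 1.191]
ft_force: [-0.7, 0.1, 0.2]
opening: 0.853
grip_force: 0.0
```

Request:
carry_out --pt "0.43 0.486 0 0.585" --pt "0.43 0.486 0 0.585" --pt "0.43 0.486 0 0.585" --pt "0.43 0.486 0 0.585" --pt "0.43 0.486 0 0.585" --fingers 0.16

```text
t: 3.5
eef_pos: [597.4, -115.2, 302.2]
tcp_rot: [3.141, 0.0, 1.498]
ft_force: [0.7, 0.2, -0.3]
opening: 0.484
grip_force: 0.0
```

Request:
carry_out --pt "0 0 0 0" --pt "0 0 0 0" --pt "0 0 0 0" --pt "0 0 0 0" --pt "0 0 0 0"

```text
t: 4.0
eef_pos: [596.2, -117.1, 302.4]
tcp_rot: [3.141, 0.0, 1.494]
ft_force: [0.3, 0.4, 0.0]
opening: 0.422
grip_force: 0.0
```

```bash
python3 - <<'E'
from h import *
W=env.calibration("wrist");im=env.read_camera("wrist");cv2.imwrite("pics/w1.png",im[:,:,::-1])
print(proj(W,[606,-117,214]),proj(W,[606,-117,190]),[(round(d["conf"],2),d["position"][1]*512,d["position"][0]*384) for d in env.look_for("wrist","door_handle")])
E
```

```text
[267.98576024 190.16311737] [267.01137947 182.23657907] [(0.6, 314.4192, 119.1936)]
```

View pics/w1.png

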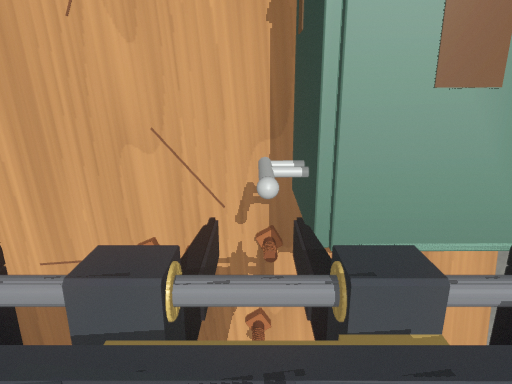

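The ball shows at (268,187) against a prediction of (268,190). I descend and grip.

Request:
carry_out --pt "0 0 -0.5 0" --pt "0 0 -0.5 0" --pt "0 0 -0.5 0" --pt "0 0 -0.5 0" --pt "0 0 -0.5 0"

```text
t: 4.6
eef_pos: [596.5, -116.7, 176.3]
tcp_rot: [3.141, 0.0, 1.495]
ft_force: [0.7, 0.1, 0.1]
opening: 0.421
grip_force: 0.0
```

Request:
carry_out --pt "0.09 0 0 0" --pt "0.09 0 0 0" --pt "0 0 0 0" --pt "0 0 0 0" --pt "0 0 0 0" --fingers 1

```text
t: 5.1
eef_pos: [605.7, -116.5, 178.4]
tcp_rot: [3.14, 0.0, 1.495]
ft_force: [-3.5, -0.2, 6.0]
opening: 0.142
grip_force: 30.0
```

Request:
carry_out --pt "0 0 0 0" --pt "0 0 0 0" --pt "0 0 0 0" --pt "0 0 0 0" --pt "0 0 0 0"

```text
t: 5.6
eef_pos: [605.7, -116.5, 178.4]
tcp_rot: [3.14, 0.0, 1.495]
ft_force: [-1.8, -0.5, 6.4]
opening: 0.142
grip_force: 30.0
```

```bash
python3 - <<'E'
import numpy as np
a=-.076;x=np.array([np.cos(a),np.sin(a)]);y=np.array([-np.sin(a),np.cos(a)])
H=np.array([665,129]);p0=None
for t in np.arange(0,1.401,.07):
    u=-y*np.cos(t)-x*np.sin(t);n=-x*np.cos(t)+y*np.sin(t);p=H+250*u+40*n
    if p0 is not None: print(round(t,2),np.round(p),np.round((p-p0)/50,3))
    p0=p
print(.07*180/np.pi/6)
E
```

```text
0.07 [ 589. -113.] [-0.342  0.094]
0.14 [ 572. -107.] [-0.334  0.118]
0.21 [ 556. -100.] [-0.325  0.141]
0.28 [540. -91.] [-0.314  0.164]
0.35 [525. -82.] [-0.302  0.185]
0.42 [511. -72.] [-0.288  0.206]
0.49 [497. -61.] [-0.273  0.225]
0.56 [484. -48.] [-0.257  0.244]
0.63 [472. -35.] [-0.239  0.261]
0.7 [461. -21.] [-0.22   0.278]
0.77 [451.  -7.] [-0.2    0.292]
0.84 [442.   8.] [-0.179  0.306]
0.91 [434.  24.] [-0.158  0.317]
0.98 [428.  41.] [-0.135  0.328]
1.05 [422.  58.] [-0.112  0.336]
1.12 [418.  75.] [-0.088  0.343]
1.19 [415.  92.] [-0.064  0.349]
1.26 [413. 110.] [-0.039  0.352]
1.33 [412. 127.] [-0.015  0.354]
1.4 [412. 145.] [0.01  0.354]
0.6684507609859605
```

Request:
carry_out --pt "-0.342 0.094 0 -0.668" --pt "-0.334 0.118 0 -0.668" --pt "-0.325 0.141 0 -0.668" --pt "-0.314 0.164 0 -0.668" --pt "-0.302 0.185 0 -0.668"

```text
t: 6.1
eef_pos: [524.7, -81.6, 178.4]
tcp_rot: [3.139, 0.0, 1.142]
ft_force: [0.4, 0.6, 6.3]
opening: 0.141
grip_force: 30.0
```

Request:
carry_out --pt "-0.288 0.206 0 -0.668" --pt "-0.273 0.225 0 -0.668" --pt "-0.257 0.244 0 -0.668" --pt "-0.239 0.261 0 -0.668" --pt "-0.22 0.278 0 -0.668"

```text
t: 6.6
eef_pos: [460.4, -20.8, 178.3]
tcp_rot: [3.14, 0.0, 0.793]
ft_force: [-0.7, -2.6, 9.2]
opening: 0.143
grip_force: 30.0
```

Request:
carry_out --pt "-0.2 0.292 0 -0.668" --pt "-0.179 0.306 0 -0.668" --pt "-0.158 0.317 0 -0.668" --pt "-0.135 0.328 0 -0.668" --pt "-0.112 0.336 0 -0.668"

```text
t: 7.1
eef_pos: [420.8, 58.6, 178.3]
tcp_rot: [3.141, 0.0, 0.443]
ft_force: [-3.4, -3.1, 11.9]
opening: 0.142
grip_force: 30.0
```

Request:
carry_out --pt "-0.088 0.343 0 -0.668" --pt "-0.064 0.349 0 -0.668" --pt "-0.039 0.352 0 -0.668" --pt "-0.015 0.354 0 -0.668" --pt "0 0 0 0"

```text
t: 7.6
eef_pos: [410.5, 129.9, 178.3]
tcp_rot: [-3.141, 0.0, 0.165]
ft_force: [-9.9, 0.4, 17.4]
opening: 0.139
grip_force: 30.0
```

Request:
carry_out --pt "0 0 0 0" --pt "0 0 0 0" --pt "0 0 0 0" --pt "0 0 0 0" --pt "0 0 0 0" --fingers 0.16

```text
t: 8.1
eef_pos: [411.5, 128.1, 177.1]
tcp_rot: [3.141, 0.0, 0.166]
ft_force: [-0.9, 0.6, 0.9]
opening: 0.411
grip_force: 0.0
```

Request:
carry_out --pt "0 0 0.5 0" --pt "0 0 0.7 0" --pt "0 0 0.8 0" --pt "0 0 0.8 0" --pt "0 0 0.7 0"

```text
t: 8.6
eef_pos: [411.3, 128.1, 354.2]
tcp_rot: [3.141, -0.001, 0.166]
ft_force: [0.5, -0.5, 0.4]
opening: 0.419
grip_force: 0.0
```

Request:
carry_out --pt "0.04 -0.8 0 0" --pt "0.04 -0.8 0 0" --pt "0.04 -0.8 0 0" --pt "0.04 -0.8 0 0" --pt "0.04 -0.8 0 0"

```text
t: 9.1
eef_pos: [421.1, -73.5, 352.2]
tcp_rot: [3.141, -0.0, 0.166]
ft_force: [0.2, 0.7, -0.0]
opening: 0.42
grip_force: 0.0
```

Request:
carry_out --pt "0.04 -0.8 0 0" --pt "0.04 -0.8 0 0" --pt "0.04 -0.8 0 0" --pt "0.04 -0.8 0 0" --pt "0 -0.8 0 0"

```text
t: 9.6
eef_pos: [429.2, -273.6, 352.0]
tcp_rot: [-3.142, 0.0, 0.165]
ft_force: [0.6, 0.1, 0.3]
opening: 0.421
grip_force: 0.0
```

Request:
carry_out --pt "0 -0.8 0 0" --pt "0 0 0 0" --pt "0 0 0 0" --pt "0 0 0 0" --pt "0 0 0 0"

```text
t: 10.1
eef_pos: [429.5, -310.7, 352.4]
tcp_rot: [3.141, -0.0, 0.167]
ft_force: [1.1, 0.3, 0.0]
opening: 0.42
grip_force: 0.0
```

```bash
python3 - <<'E'
from h import *
import json
W=env.calibration("wrist");im=env.read_camera("wrist");cv2.imwrite("pics/w2.png",im[:,:,::-1])
json.dump({k:np.array(v).tolist() for k,v in W.items()},open("w2.json","w"))
print(env.state()["eef_pos"],[(round(d["conf"],2),round(d["position"][1]*512),round(d["position"][0]*384)) for d in env.look_for("wrist","spare0")])
im=env.read_camera("top");cv2.imwrite("pics/top1.png",im[:,:,::-1])
for l in("racked0","pocket0","spare0"):print(l,[(round(d["conf"],2),round(d["position"][1]*512),round(d["position"][0]*384)) for d in env.look_for("top",l)])
im=env.read_camera("side");cv2.imwrite("pics/side1.png",im[:,:,::-1])
for l in("racked0","pocket0","spare0"):print(l,[(round(d["conf"],2),round(d["position"][1]*512),round(d["position"][0]*384)) for d in env.look_for("side",l)])
a=cv2.imread("pics/top1.png")[120:280,160:360];b=cv2.imread("pics/side1.png")[80:240,160:360]
cv2.imwrite("pics/m1.png",cv2.resize(np.vstack([a[:120],b[:]]),None,fx=2.1,fy=2.1,interpolation=cv2.INTER_CUBIC))
E
```

```text
[ 429.55557993 -310.78093396  352.4882221 ] [(0.95, 235, 93), (0.92, 231, 11), (0.82, 331, 46), (0.79, 220, 138), (0.66, 295, 133), (0.62, 395, 54)]
racked0 [(0.72, 210, 229), (0.54, 224, 215), (0.47, 230, 261)]
pocket0 [(0.59, 212, 228)]
spare0 [(0.52, 369, 206), (0.45, 320, 158), (0.43, 327, 256)]
racked0 [(0.6, 189, 187), (0.56, 215, 294)]
pocket0 [(0.93, 236, 169)]
spare0 [(0.71, 331, 264), (0.69, 308, 359), (0.68, 233, 329), (0.55, 219, 294), (0.55, 283, 274), (0.51, 297, 323), (0.49, 246, 290)]
```

View pics/w2.png

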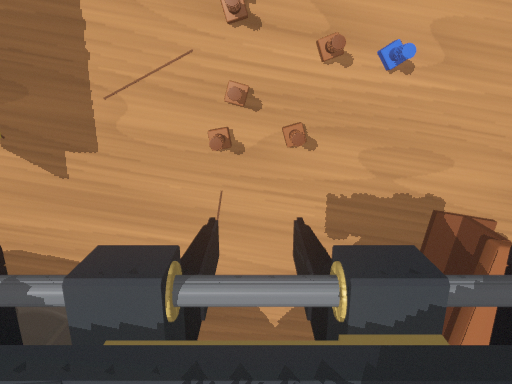

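View pics/m1.png

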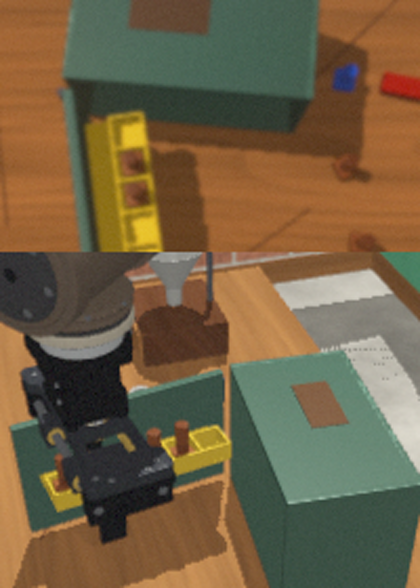

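The wrist view shows five rusty spares at (220,138), (295,133), (237,93), (332,46) and (234,8). The mosaic shows bolts in pockets 1 and 2 and one near the free end. Next I rectify around the spares to get head yaw.

```bash
cat >> h.py <<'E'
def rect(im,cal,cx,cy,z,half=40,s=2.5):
    """image of plane z around cx,cy: up=+x, left=+y"""
    n=int(2*half*s);g=np.array([[cx+half,cy+half,z],[cx+half,cy-half,z],[cx-half,cy-half,z],[cx-half,cy+half,z]],float)
    src=np.array([proj(cal,p) for p in g],np.float32);dst=np.array([[0,0],[n,0],[n,n],[0,n]],np.float32)
    return cv2.warpPerspective(im,cv2.getPerspectiveTransform(src,dst),(n,n),flags=cv2.INTER_CUBIC)
E
python3 - <<'E'
from h import *
import json
W=json.load(open("w2.json"));im=cv2.imread("pics/w2.png")
tiles=[]
for w,t in(((220,138),(330,259)),((295,133),(365,249)),((237,93),(333,236)),((333,46),(371,208)),((234,6),(326,199))):
    p,e=tri([ray(W,*w),ray(T,*t)]);q=onz(ray(W,*w),25);print(w,np.round(p),np.round(e,1),np.round(q))
    k=rect(im,W,q[0],q[1],18,30,4);cv2.drawMarker(k,(120,120),(0,255,0),1,8);tiles.append(k)
tiles.append(tiles[0]*0)
cv2.imwrite("pics/m2.png",np.vstack([np.hstack(tiles[:3]),np.hstack(tiles[3:])]))
E
```

```text
(220, 138) [ 427. -260.   25.] [3.2 3.2] [ 430. -258.   25.]
(295, 133) [ 455. -364.   24.] [0.1 0.1] [ 455. -364.   25.]
(237, 93) [ 494. -273.   14.] [2.2 2.2] [ 496. -273.   25.]
(333, 46) [ 584. -400.  -18.] [1.1 1.1] [ 578. -392.   25.]
(234, 6) [ 602. -253.   30.] [1.5 1.5] [ 604. -252.   25.]
```

View pics/m2.png

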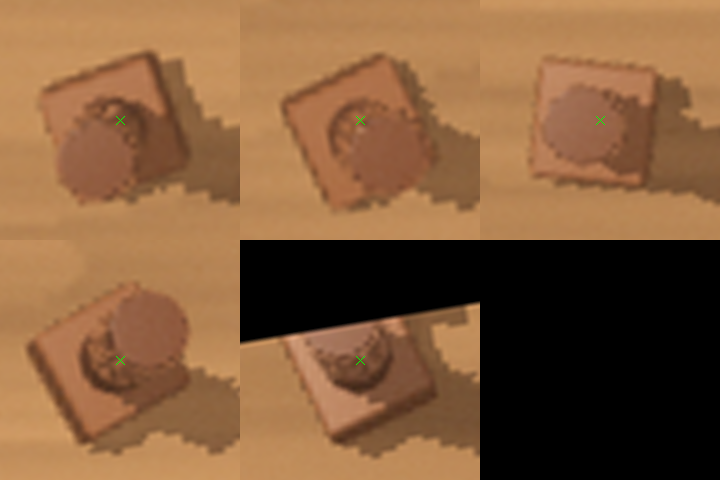

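Head yaws and centres come out as A (429,-256.5) at 19.7°, B (452,-364) at 26° and C (495,-271.5) at -5.5°. I go and look at the rack from two wrist places.

Request:
carry_out --pt "0.12 0.35 0 0.9" --pt "0.12 0.35 0 0.9" --pt "0.12 0.35 0 0.9" --pt "0.12 0.35 0 0.9" --pt "0.12 0.35 0 0.9"

```text
t: 11.1
eef_pos: [459.6, -223.6, 352.2]
tcp_rot: [3.142, 0.0, 0.641]
ft_force: [1.1, 0.0, -0.4]
opening: 0.421
grip_force: 0.0
```

Request:
carry_out --pt "0.12 0.35 0 0.9" --pt "0.12 0.35 0 0.9" --pt "0.12 0.35 0 0.9" --pt "0.12 0.35 0 0.9" --pt "0.12 0.35 0 0.9"

```text
t: 11.6
eef_pos: [489.6, -136.0, 352.2]
tcp_rot: [3.141, -0.0, 1.112]
ft_force: [0.0, 0.3, 0.2]
opening: 0.418
grip_force: 0.0
```

Request:
carry_out --pt "0.12 0.35 0 0.9" --pt "0.12 0.35 0 0.9" --pt "0.12 0.35 0 0.9" --pt "0.12 0.35 0 0.9" --pt "0 0 0 0"

```text
t: 12.1
eef_pos: [513.8, -65.4, 352.1]
tcp_rot: [3.142, -0.0, 1.489]
ft_force: [0.4, -0.7, 0.6]
opening: 0.419
grip_force: 0.0
```

```bash
python3 - <<'E'
from h import *
import json
W=env.calibration("wrist");im=env.read_camera("wrist");cv2.imwrite("pics/w3.png",im[:,:,::-1])
json.dump({k:np.array(v).tolist() for k,v in W.items()},open("w3.json","w"))
print(env.state()["eef_pos"])
for l in("racked0","pocket0"):print(l,[(round(d["conf"],2),round(d["position"][1]*512),round(d["position"][0]*384)) for d in env.look_for("wrist",l)])
E
```

```text
[513.50167083 -66.23413126 352.08673204]
racked0 [(0.8, 160, 88), (0.68, 313, 52)]
pocket0 [(0.71, 215, 32)]
```

Request:
carry_out --pt "0 -0.8 0 0" --pt "0 -0.8 0 0" --pt "0 -0.8 0 0" --pt "0 0 0 0" --pt "0 0 0 0"

```text
t: 12.75
eef_pos: [512.9, -188.0, 351.9]
tcp_rot: [-3.141, -0.0, 1.482]
ft_force: [0.2, 0.4, -0.7]
opening: 0.419
grip_force: 0.0
```

```bash
python3 - <<'E'
from h import *
import json
W=env.calibration("wrist");im=env.read_camera("wrist");cv2.imwrite("pics/w4.png",im[:,:,::-1])
json.dump({k:np.array(v).tolist() for k,v in W.items()},open("w4.json","w"))
print(env.state()["eef_pos"])
for l in("racked0","pocket0"):print(l,[(round(d["conf"],2),round(d["position"][1]*512),round(d["position"][0]*384)) for d in env.look_for("wrist",l)])
cv2.imwrite("pics/m3.png",np.vstack([cv2.imread("pics/w3.png")[:270,60:460],cv2.imread("pics/w4.png")[:260,60:460]]))
E
```

```text
[ 513.02318279 -187.03955635  352.08193145]
racked0 []
pocket0 []
```

View pics/m3.png

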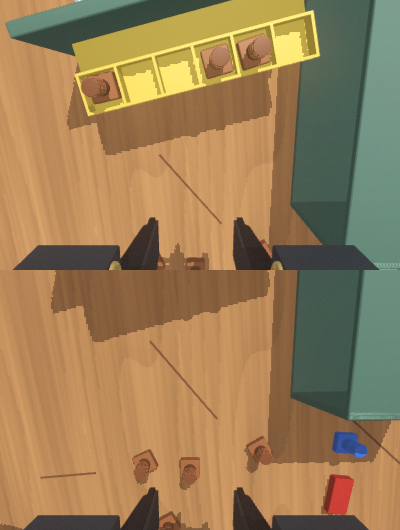

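The first view shows the rack with pockets 1, 2 and 5 filled and 0, 3 and 4 empty. Its rim corners are at (149,115), (378,54), (373,12) and (135,75) in w3. I check these against the model and a second camera.

```bash
python3 - <<'E'
from h import *
import json
W=json.load(open("w3.json"))
for p in((149,115),(378,54),(373,12),(135,75)): print(p,np.round(onz(ray(W,*p),139),1))
a=-.076;t=1.33
x=np.array([np.cos(a),np.sin(a)]);y=np.array([-np.sin(a),np.cos(a)]);H=np.array([665,129])
u=-y*np.cos(t)-x*np.sin(t);m=x*np.cos(t)-y*np.sin(t)
im=env.read_camera("top");cv2.imwrite("pics/top2.png",im[:,:,::-1])
k=cv2.imread("pics/w3.png");k2=cv2.imread("pics/top2.png")
off=49
for s,d in((off-22.5,92.5),(off+232.5,92.5),(off-22.5,47.5),(off+232.5,47.5)):
    q=H+s*u+d*m; print("pred",np.round(q,1),np.round(proj(W,[*q,139])))
for i in range(6):
    q=H+(off+42*i)*u+70*m;print(i,np.round(q,1))
    for I,C in((k,W),(k2,T)):
        for ds,dd in((19.5,19.5),(19.5,-19.5),(-19.5,-19.5),(-19.5,19.5)):
            c=proj(C,[*(q+ds*u+dd*m),139]);cv2.circle(I,tuple(int(round(v*16)) for v in c),16,(255,0,0),-1,shift=4)
A=cv2.resize(k[:140,110:400],None,fx=2.6,fy=2.6);B=cv2.resize(k2[140:290,170:320],None,fx=1,fy=1)
B=cv2.resize(k2[150:250,180:340],(754,471-0))[:230]
B=cv2.resize(k2[165:275,185:285],None,fx=2.1,fy=2.1,interpolation=cv2.INTER_CUBIC);B=cv2.copyMakeBorder(B,0,0,0,A.shape[1]-B.shape[1],0)
cv2.imwrite("pics/m4.png",np.vstack([A,B]))
E
```

```text
(149, 115) [401.4  -5.9 139. ]
(378, 54) [650.4  36.6 139. ]
(373, 12) [644.7  77.1 139. ]
(135, 75) [393.5  36.5 139. ]
pred [654.   33.4] [381.  57.]
pred [402.5  -8.4] [150. 117.]
pred [646.7  77.8] [375.  11.]
pred [395.1  36. ] [137.  75.]
0 [628.1  51.9]
1 [586.7  45. ]
2 [545.3  38.1]
3 [503.9  31.2]
4 [462.4  24.3]
5 [421.   17.5]
```

View pics/m4.png

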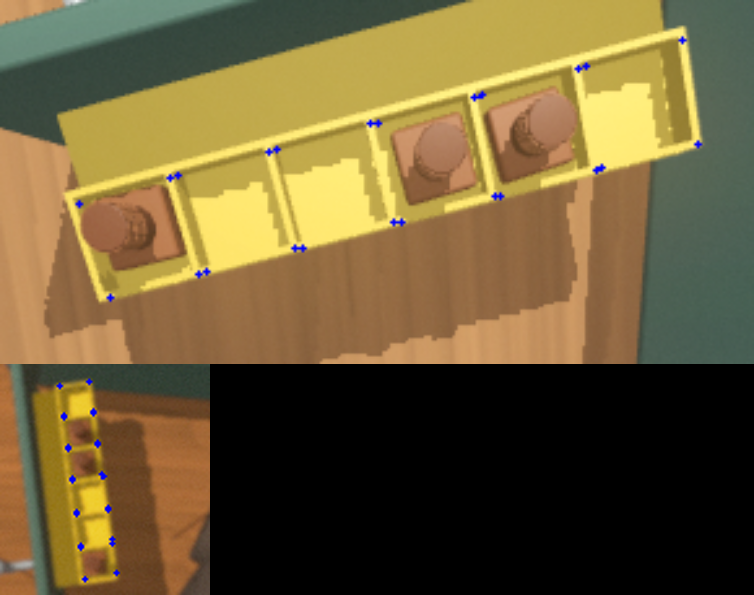

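The model overlay matches both views to within about 2 mm, so the pocket heights hold. Corrected pockets are p0 (626,53), p3 (502,32) and p4 (460.5,25.5), with place yaw 9.4°. Now to bolt A.

Request:
carry_out --pt "-0.14 -0.116 -0.3 -0.907" --pt "-0.14 -0.116 -0.3 -0.907" --pt "-0.14 -0.116 -0.3 -0.907" --pt "-0.14 -0.116 -0.3 -0.907" --pt "-0.14 -0.116 -0.3 -0.907"

```text
t: 13.45
eef_pos: [478.3, -215.0, 276.8]
tcp_rot: [3.141, -0.0, 1.008]
ft_force: [-0.1, -0.8, -0.9]
opening: 0.418
grip_force: 0.0
```

Request:
carry_out --pt "-0.14 -0.116 -0.3 -0.907" --pt "-0.14 -0.116 -0.3 -0.907" --pt "-0.14 -0.116 -0.3 -0.907" --pt "-0.14 -0.116 -0.3 -0.907" --pt "-0.14 -0.116 -0.3 -0.907"

```text
t: 13.95
eef_pos: [443.4, -244.2, 201.9]
tcp_rot: [3.141, -0.0, 0.533]
ft_force: [0.4, -0.1, -0.1]
opening: 0.421
grip_force: 0.0
```

Request:
carry_out --pt "-0.14 -0.116 -0.3 -0.907" --pt "-0.14 -0.116 -0.3 -0.907" --pt "0 0 -0.4 0" --pt "0 0 0 0" --pt "0 0 0 0"

```text
t: 14.45
eef_pos: [429.7, -255.9, 152.6]
tcp_rot: [-3.142, 0.0, 0.347]
ft_force: [0.6, 0.3, 0.3]
opening: 0.42
grip_force: 0.0
```

```bash
cat > chk.py <<'E'
from h import *
import sys
n=sys.argv[1];x,y=float(sys.argv[2]),float(sys.argv[3])
W=env.calibration("wrist");im=env.read_camera("wrist")[:,:,::-1].copy();cv2.imwrite(f"pics/{n}.png",im)
s=env.state();print(np.round(s["eef_pos"],1),np.round(np.degrees(s["tcp_rot"][2]),1))
print([(round(d["conf"],2),np.round(onz(ray(W,d["position"][1]*512,d["position"][0]*384),30)[:2])) for d in env.look_for("wrist","spare0")])
a=rect(im,W,x,y,18,30,6);b=rect(im,W,x,y,63,30,6)
for k in(a,b):cv2.drawMarker(k,(180,180),(0,255,0),1,12)
cv2.imwrite(f"pics/{n}r.png",np.hstack([a,b]))
E
python3 chk.py a 429 -256.5
```

```text
[ 430.  -256.1  153. ] 19.9
[(0.97, array([ 430., -257.])), (0.96, array([ 452., -361.])), (0.87, array([ 497., -270.])), (0.86, array([ 579., -386.]))]
```

View pics/ar.png

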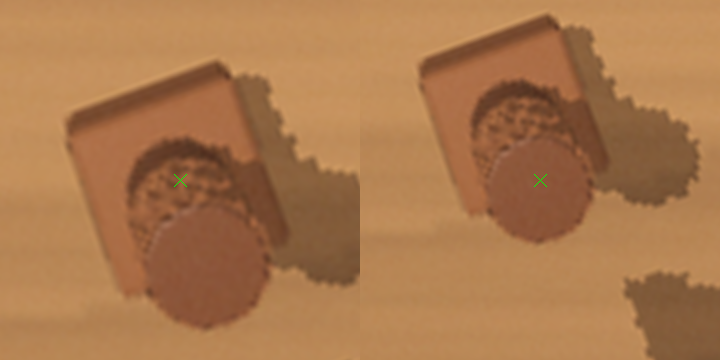

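Bolt A is confirmed at (427.3,-256) with yaw 19.9°: disc centre at (540,190) in the right panel.

Request:
carry_out --pt "-0.05 0 -0.48 0" --pt "0 0 -0.48 0" --pt "0 0 -0.48 0" --pt "0 0 -0.48 0" --pt "0 0 -0.48 0"

```text
t: 15.05
eef_pos: [427.6, -256.6, 32.2]
tcp_rot: [3.14, -0.001, 0.346]
ft_force: [0.5, -0.4, 0.8]
opening: 0.421
grip_force: 0.0
```

Request:
carry_out --pt "0 0 0 0" --pt "0 0 0 0" --pt "0 0 0 0" --pt "0 0 0 0" --pt "0 0 0 0" --fingers 1

```text
t: 15.55
eef_pos: [427.5, -256.7, 33.5]
tcp_rot: [3.139, -0.001, 0.346]
ft_force: [0.1, 0.8, 8.6]
opening: 0.179
grip_force: 30.0
```

Request:
carry_out --pt "0 0 0 0" --pt "0 0 0.1 0" --pt "0 0 0.2 0" --pt "0 0 0 0" --pt "0 0 0 0"

```text
t: 16.05
eef_pos: [427.0, -256.4, 47.7]
tcp_rot: [3.141, -0.0, 0.346]
ft_force: [-0.2, 0.5, -1.5]
opening: 0.184
grip_force: 30.0
```

Request:
carry_out --pt "0 0 0.73 -0.35" --pt "0 0 0.73 -0.35" --pt "0 0 0.73 -0.35" --pt "0 0 0.73 -0.35" --pt "0 0 0.73 -0.35"

```text
t: 16.55
eef_pos: [426.5, -256.1, 231.0]
tcp_rot: [-3.141, 0.0, 0.161]
ft_force: [0.3, -0.6, -2.3]
opening: 0.183
grip_force: 30.0
```

Request:
carry_out --pt "0.067 0.564 0 0" --pt "0.067 0.564 0 0" --pt "0.067 0.564 0 0" --pt "0.067 0.564 0 0" --pt "0.067 0.564 0 0"

```text
t: 17.05
eef_pos: [443.4, -114.2, 229.4]
tcp_rot: [-3.141, 0.0, 0.162]
ft_force: [0.0, -0.0, -2.5]
opening: 0.182
grip_force: 30.0
```

Request:
carry_out --pt "0.067 0.564 0 0" --pt "0.067 0.564 0 0" --pt "0.067 0.564 0 0" --pt "0.067 0.564 0 0" --pt "0.067 0.564 0 0"

```text
t: 17.55
eef_pos: [460.2, 26.8, 229.4]
tcp_rot: [-3.142, 0.001, 0.162]
ft_force: [0.8, -0.0, -1.7]
opening: 0.181
grip_force: 30.0
```

Request:
carry_out --pt "0 0 0 0" --pt "0 0 0 0" --pt "0 0 0 0" --pt "0 0 0 0" --pt "0 0 0 0"

```text
t: 18.05
eef_pos: [460.4, 25.0, 229.6]
tcp_rot: [3.141, 0.0, 0.161]
ft_force: [-0.3, 0.2, -1.9]
opening: 0.179
grip_force: 30.0
```

```bash
python3 - <<'E'
from h import *
W=env.calibration("wrist");im=env.read_camera("wrist")[:,:,::-1].copy();cv2.imwrite("pics/p4.png",im)
a=rect(im,W,480,40,139,70,4);
for x,y in((460.5,25.5),(502,32)):
    cv2.drawMarker(a,(int((40+70-y)*4),int((480+70-x)*4)),(0,255,0),1,12)
cv2.imwrite("pics/p4r.png",a);print(env.state()["eef_pos"])
E
```

```text
[460.38200541  25.08708465 229.64565303]
```

View pics/p4r.png

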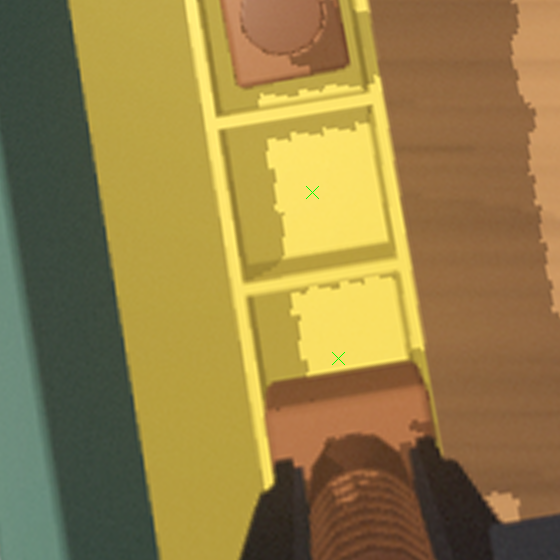

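The pocket 3 rim centres at (310,193) against my marker at (312,192), within 1 mm, and the slope is 9.3°. I lower into pocket 4.

Request:
carry_out --pt "0 0 -0.4 0" --pt "0 0 -0.4 0" --pt "0 0 -0.35 0" --pt "0 0 -0.25 0" --pt "0 0 -0.2 0"

```text
t: 18.6
eef_pos: [460.3, 25.3, 148.9]
tcp_rot: [-3.142, 0.001, 0.162]
ft_force: [-0.5, -0.4, -1.9]
opening: 0.185
grip_force: 30.0
```

Request:
carry_out --pt "0 0 -0.02 0" --pt "0 0 0 0" --pt "0 0 0 0" --pt "0 0 0 0" --pt "0 0 0 0"

```text
t: 19.1
eef_pos: [460.5, 25.7, 149.0]
tcp_rot: [3.141, -0.001, 0.162]
ft_force: [0.5, 0.3, -1.9]
opening: 0.183
grip_force: 30.0
```

Request:
carry_out --pt "0 0 0 0" --pt "0 0 0 0" --pt "0 0 0 0" --pt "0 0 0 0" --pt "0 0 0 0" --fingers 0.16

```text
t: 19.6
eef_pos: [460.4, 25.6, 148.7]
tcp_rot: [3.141, -0.0, 0.162]
ft_force: [-0.5, -0.0, 0.6]
opening: 0.419
grip_force: 0.0
```

Request:
carry_out --pt "0 0 0.2 0" --pt "0 0 0.4 0" --pt "0 0 0.4 0" --pt "0 0 0.4 0" --pt "0 0 0.3 0"

```text
t: 20.1
eef_pos: [460.6, 25.7, 235.6]
tcp_rot: [3.141, -0.001, 0.162]
ft_force: [0.5, 0.2, 0.1]
opening: 0.419
grip_force: 0.0
```

Request:
carry_out --pt "-0.02 -0.776 0 0.278" --pt "-0.02 -0.776 0 0.278" --pt "-0.02 -0.776 0 0.278" --pt "-0.02 -0.776 0 0.278" --pt "-0.02 -0.776 0 0.278"

```text
t: 20.6
eef_pos: [455.1, -169.9, 234.5]
tcp_rot: [3.141, -0.001, 0.309]
ft_force: [-0.0, 0.8, -0.3]
opening: 0.417
grip_force: 0.0
```

Request:
carry_out --pt "-0.02 -0.776 0 0.278" --pt "-0.02 -0.776 0 0.278" --pt "-0.02 -0.776 0 0.278" --pt "-0.02 -0.776 0 0.278" --pt "-0.02 -0.776 0 0.278"

```text
t: 21.1
eef_pos: [450.1, -364.0, 234.5]
tcp_rot: [3.141, -0.0, 0.455]
ft_force: [0.4, -0.1, 0.1]
opening: 0.422
grip_force: 0.0
```

Request:
carry_out --pt "0 0 -0.4 0" --pt "0 0 -0.4 0" --pt "0 0 -0.4 0" --pt "0 0 -0.4 0" --pt "0 0 0 0"

```text
t: 21.6
eef_pos: [449.7, -361.7, 152.2]
tcp_rot: [-3.138, 0.001, 0.453]
ft_force: [-0.3, 0.1, 0.9]
opening: 0.42
grip_force: 0.0
```

```bash
python3 chk.py b 450.5 -363
```

```text
[ 450.2 -362.1  153.6] 26.0
[(0.91, array([ 500., -271.])), (0.87, array([ 454., -362.])), (0.86, array([ 585., -475.])), (0.56, array([ 576., -387.]))]
```

View pics/br.png

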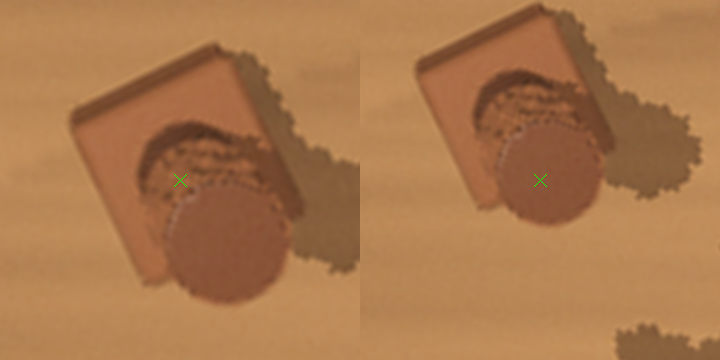

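Bolt B has its disc at (549,174), which puts it at (451.8,-364.3) with yaw about 24°. I adjust and grasp. The next target is pocket 3 at (502,32).

Request:
carry_out --pt "0.032 -0.044 -0.48 -0.3" --pt "0 0 -0.48 0" --pt "0 0 -0.48 0" --pt "0 0 -0.48 0" --pt "0 0 -0.49 0"

```text
t: 22.2
eef_pos: [452.8, -365.2, 34.0]
tcp_rot: [3.139, -0.001, 0.422]
ft_force: [-0.3, 0.2, 0.2]
opening: 0.421
grip_force: 0.0
```

Request:
carry_out --pt "0 0 0 0" --pt "0 0 0 0" --pt "0 0 0 0" --pt "0 0 0 0" --pt "0 0 0 0" --fingers 1

```text
t: 22.7
eef_pos: [452.6, -365.1, 34.7]
tcp_rot: [3.139, -0.001, 0.422]
ft_force: [0.7, 1.4, 7.8]
opening: 0.181
grip_force: 30.0
```

Request:
carry_out --pt "0 0 0.1 0" --pt "0 0 0.2 0" --pt "0 0 0.4 0" --pt "0 0 0.8 0" --pt "0 0 0.8 0"

```text
t: 23.2
eef_pos: [451.7, -364.2, 149.8]
tcp_rot: [-3.141, 0.0, 0.422]
ft_force: [-0.1, 0.3, -0.6]
opening: 0.183
grip_force: 30.0
```

Request:
carry_out --pt "0.1 0.792 0.34 -0.248" --pt "0.1 0.792 0.34 -0.248" --pt "0.1 0.792 0.34 -0.248" --pt "0.1 0.792 0.34 -0.248" --pt "0.1 0.792 0.34 -0.248"

```text
t: 23.7
eef_pos: [476.7, -164.9, 234.7]
tcp_rot: [3.141, -0.0, 0.291]
ft_force: [0.8, -0.1, -2.3]
opening: 0.183
grip_force: 30.0
```

Request:
carry_out --pt "0.1 0.792 0 -0.248" --pt "0.1 0.792 0 -0.248" --pt "0.1 0.792 0 -0.248" --pt "0.1 0.792 0 -0.248" --pt "0.1 0.792 0 -0.248"

```text
t: 24.2
eef_pos: [501.7, 33.1, 234.1]
tcp_rot: [3.141, -0.001, 0.161]
ft_force: [0.7, -0.4, -1.4]
opening: 0.184
grip_force: 30.0
```

Request:
carry_out --pt "0 0 0 0" --pt "0 0 0 0" --pt "0 0 0 0" --pt "0 0 0 0" --pt "0 0 0 0"

```text
t: 24.7
eef_pos: [502.0, 30.5, 233.3]
tcp_rot: [3.141, -0.0, 0.161]
ft_force: [-0.9, 0.2, -1.8]
opening: 0.181
grip_force: 30.0
```

Request:
carry_out --pt "0 0.03 -0.4 0" --pt "0 0 -0.4 0" --pt "0 0 -0.4 0" --pt "0 0 -0.26 0" --pt "0 0 -0.2 0"

```text
t: 25.2
eef_pos: [501.8, 32.4, 149.4]
tcp_rot: [-3.141, 0.001, 0.161]
ft_force: [-5.9, 10.3, 35.8]
opening: 0.183
grip_force: 30.1
```

Request:
carry_out --pt "0 0 0 0" --pt "0 0 0 0" --pt "0 0 0 0" --pt "0 0 0 0" --pt "0 0 0 0"

```text
t: 25.7
eef_pos: [502.1, 32.9, 150.4]
tcp_rot: [3.141, -0.0, 0.162]
ft_force: [-0.7, 0.0, -0.7]
opening: 0.182
grip_force: 30.0
```

Request:
carry_out --pt "0 0 0 0" --pt "0 0 0 0" --pt "0 0 0 0" --pt "0 0 0 0" --pt "0 0 0 0" --fingers 0.16

```text
t: 26.2
eef_pos: [502.0, 32.9, 150.2]
tcp_rot: [3.141, -0.0, 0.162]
ft_force: [-0.0, -0.6, 0.3]
opening: 0.42
grip_force: 0.0
```

Request:
carry_out --pt "0 0 0.2 0" --pt "0 0 0.4 0" --pt "0 0 0.4 0" --pt "0 0 0.4 0" --pt "0 0 0.3 0"

```text
t: 26.7
eef_pos: [502.2, 33.0, 237.1]
tcp_rot: [3.141, -0.001, 0.162]
ft_force: [0.2, -0.3, -0.7]
opening: 0.417
grip_force: 0.0
```

Request:
carry_out --pt "-0.016 -0.607 0 -0.245" --pt "-0.016 -0.607 0 -0.245" --pt "-0.016 -0.607 0 -0.245" --pt "-0.016 -0.607 0 -0.245" --pt "-0.016 -0.607 0 -0.245"

```text
t: 27.2
eef_pos: [497.9, -120.0, 236.0]
tcp_rot: [3.141, -0.001, 0.033]
ft_force: [0.2, 1.0, -0.1]
opening: 0.419
grip_force: 0.0
```

Request:
carry_out --pt "-0.016 -0.607 0 -0.245" --pt "-0.016 -0.607 0 -0.245" --pt "-0.016 -0.607 0 -0.245" --pt "-0.016 -0.607 0 -0.245" --pt "-0.016 -0.607 0 -0.245"

```text
t: 27.7
eef_pos: [493.8, -271.8, 236.0]
tcp_rot: [3.141, -0.001, -0.095]
ft_force: [0.3, 0.6, -0.1]
opening: 0.423
grip_force: 0.0
```

Request:
carry_out --pt "0 0 -0.4 0" --pt "0 0 -0.4 0" --pt "0 0 -0.4 0" --pt "0 0 -0.4 0" --pt "0 0 0 0"

```text
t: 28.2
eef_pos: [493.2, -270.0, 153.7]
tcp_rot: [-3.14, 0.003, -0.094]
ft_force: [-1.1, -0.6, 0.6]
opening: 0.424
grip_force: 0.0
```

```bash
python3 chk.py c 495 -271
```

```text
[ 493.8 -270.4  155.1] -5.4
[(0.97, array([ 579., -386.])), (0.84, array([ 583., -465.])), (0.64, array([ 499., -272.])), (0.63, array([ 605., -250.]))]
```

View pics/cr.png

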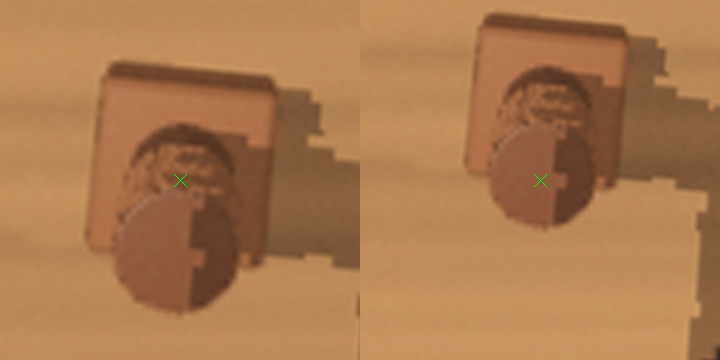

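Bolt C has its disc at (542,175), which puts it at (496,-271.3) with yaw -5°. I grasp it; pocket 0 at (626,53) comes next.

Request:
carry_out --pt "0.044 -0.018 -0.48 0" --pt "0 0 -0.48 0" --pt "0 0 -0.48 0" --pt "0 0 -0.48 0" --pt "0 0 -0.5 0"

```text
t: 28.8
eef_pos: [497.2, -272.1, 35.0]
tcp_rot: [3.14, -0.002, -0.094]
ft_force: [0.8, -1.3, 0.1]
opening: 0.42
grip_force: 0.0
```

Request:
carry_out --pt "0 0 0 0" --pt "0 0 0 0" --pt "0 0 0 0" --pt "0 0 0 0" --pt "0 0 0 0" --fingers 1

```text
t: 29.3
eef_pos: [497.0, -271.9, 35.8]
tcp_rot: [3.14, -0.002, -0.094]
ft_force: [-0.7, 1.6, 8.1]
opening: 0.187
grip_force: 30.0
```

Request:
carry_out --pt "0 0 0.1 0" --pt "0 0 0.2 0" --pt "0 0 0.4 0" --pt "0 0 0.8 0" --pt "0 0 0.8 0"

```text
t: 29.8
eef_pos: [495.8, -271.2, 150.9]
tcp_rot: [-3.141, 0.001, -0.094]
ft_force: [0.5, 0.0, -1.7]
opening: 0.181
grip_force: 30.0
```

Request:
carry_out --pt "0.26 0.649 0.38 0.243" --pt "0.26 0.649 0.38 0.243" --pt "0.26 0.649 0.38 0.243" --pt "0.26 0.649 0.38 0.243" --pt "0.26 0.649 0.38 0.243"

```text
t: 30.3
eef_pos: [561.2, -107.7, 245.9]
tcp_rot: [3.141, -0.0, 0.034]
ft_force: [1.3, -0.2, -1.7]
opening: 0.18
grip_force: 30.0
```

Request:
carry_out --pt "0.26 0.649 0 0.243" --pt "0.26 0.649 0 0.243" --pt "0.26 0.649 0 0.243" --pt "0.26 0.649 0 0.243" --pt "0.26 0.649 0 0.243"

```text
t: 30.8
eef_pos: [626.2, 54.5, 245.1]
tcp_rot: [3.141, -0.0, 0.161]
ft_force: [0.9, 0.7, -1.7]
opening: 0.183
grip_force: 30.0
```

Request:
carry_out --pt "0 0 0 0" --pt "0 0 0 0" --pt "0 0 0 0" --pt "0 0 0 0" --pt "0 0 0 0"

```text
t: 31.3
eef_pos: [626.0, 52.2, 244.4]
tcp_rot: [3.141, -0.0, 0.159]
ft_force: [0.1, 0.3, -1.2]
opening: 0.184
grip_force: 30.0
```

Request:
carry_out --pt "0 0.016 -0.45 0" --pt "0 0 -0.45 0" --pt "0 0 -0.45 0" --pt "0 0 -0.3 0" --pt "0 0 -0.15 0"

```text
t: 31.8
eef_pos: [625.7, 53.3, 152.9]
tcp_rot: [-3.141, 0.002, 0.159]
ft_force: [-0.1, 0.9, -1.5]
opening: 0.182
grip_force: 30.0
```

Request:
carry_out --pt "0 0 -0.02 0" --pt "0 0 0 0" --pt "0 0 0 0" --pt "0 0 0 0" --pt "0 0 0 0"

```text
t: 32.3
eef_pos: [626.4, 53.8, 153.7]
tcp_rot: [3.141, -0.001, 0.16]
ft_force: [-0.5, -0.3, -1.8]
opening: 0.178
grip_force: 30.0
```

Request:
carry_out --pt "0 0 -0.045 0" --pt "0 0 0 0" --pt "0 0 0 0" --pt "0 0 0 0" --pt "0 0 0 0"

```text
t: 32.8
eef_pos: [626.2, 53.9, 150.9]
tcp_rot: [3.142, 0.0, 0.16]
ft_force: [-0.8, -0.9, -2.2]
opening: 0.184
grip_force: 30.0
```

Request:
carry_out --pt "0 0 0 0" --pt "0 0 0 0" --pt "0 0 0 0" --pt "0 0 0 0" --pt "0 0 0 0" --fingers 0.16

```text
t: 33.3
eef_pos: [626.2, 53.8, 151.0]
tcp_rot: [3.141, -0.0, 0.16]
ft_force: [-0.3, -0.3, -0.6]
opening: 0.415
grip_force: 0.0
```

Request:
carry_out --pt "0 0 0.3 0" --pt "0 0 0.6 0" --pt "0 0 0.8 0" --pt "0 0 0.8 0" --pt "0 0 0.5 0"

```text
t: 33.8
eef_pos: [626.6, 53.9, 304.1]
tcp_rot: [3.141, -0.003, 0.16]
ft_force: [0.2, 0.3, -0.1]
opening: 0.42
grip_force: 0.0
```

Request:
carry_out --pt "-0.8 0.28 0 0" --pt "-0.8 0.28 0 0" --pt "-0.8 0.28 0 0" --pt "-0.8 0.28 0 0" --pt "-0.8 0.28 0 0"

```text
t: 34.3
eef_pos: [424.5, 124.2, 300.9]
tcp_rot: [3.142, -0.0, 0.16]
ft_force: [0.0, -0.1, 0.8]
opening: 0.42
grip_force: 0.0
```

Request:
carry_out --pt "-0.3 0.1 0 0" --pt "0 0 0 0" --pt "0 0 0 0" --pt "0 0 0 0" --pt "0 0 0 0"

```text
t: 34.8
eef_pos: [412.2, 128.5, 300.6]
tcp_rot: [3.141, 0.001, 0.159]
ft_force: [0.2, -1.3, 0.1]
opening: 0.423
grip_force: 0.0
```

```bash
python3 - <<'E'
from h import *
W=env.calibration("wrist");im=env.read_camera("wrist")[:,:,::-1].copy()
s=env.read_camera("top")[:,:,::-1];cv2.imwrite("pics/top3.png",s)
print(env.state()["eef_pos"],proj(W,[411.5,128.5,214]))
cv2.circle(im,tuple(int(v) for v in proj(W,[411.5,128.5,214])),3,(0,255,0),-1)
b=cv2.resize(s[150:290,180:340],None,fx=1.75,fy=1.75,interpolation=cv2.INTER_CUBIC);b=cv2.copyMakeBorder(b,0,384-b.shape[0],0,0,0)
cv2.imwrite("pics/fin.png",np.hstack([im,b]))
E
```

```text
[411.81578535 128.56664184 300.56949945] [255.78355161 192.30540606]
```

View pics/fin.png

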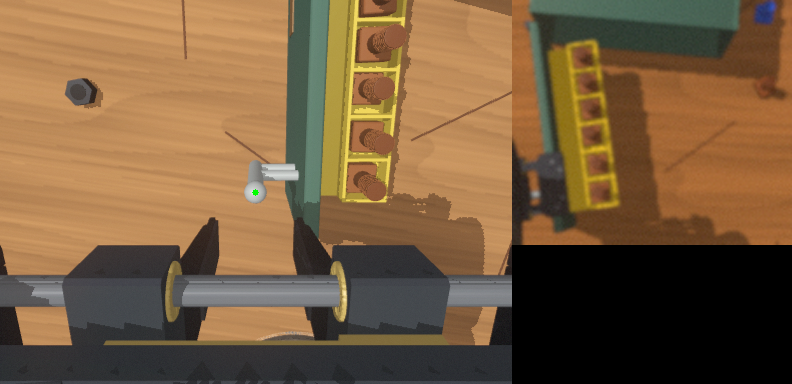

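All six pockets hold upright bolts (wrist column at x≈375–380, top inset), and the handle ball sits exactly on the predicted mark at (255,192). I grip the handle and swing back.

Request:
carry_out --pt "0 0 -0.49 0" --pt "0 0 -0.49 0" --pt "0 0 -0.49 0" --pt "0 0 -0.49 0" --pt "0 0 -0.49 0"

```text
t: 35.4
eef_pos: [411.5, 128.7, 177.4]
tcp_rot: [3.141, -0.0, 0.16]
ft_force: [1.2, -0.2, -0.8]
opening: 0.42
grip_force: 0.0
```

Request:
carry_out --pt "0 0 0 0" --pt "0 0 0 0" --pt "0 0 0 0" --pt "0 0 0 0" --pt "0 0 0 0" --fingers 1

```text
t: 35.9
eef_pos: [411.8, 128.9, 179.4]
tcp_rot: [3.141, -0.002, 0.16]
ft_force: [-0.3, -0.8, 6.8]
opening: 0.143
grip_force: 30.0
```

Request:
carry_out --pt "0.007 -0.177 0 0.334" --pt "0.008 -0.177 0 0.334" --pt "0.02 -0.176 0 0.334" --pt "0.02 -0.176 0 0.334" --pt "0.032 -0.175 0 0.334"

```text
t: 36.4
eef_pos: [416.0, 84.6, 179.4]
tcp_rot: [3.141, -0.002, 0.337]
ft_force: [-1.6, 0.8, 8.8]
opening: 0.141
grip_force: 30.0
```

Request:
carry_out --pt "0.032 -0.174 0 0.334" --pt "0.088 -0.343 0 0.668" --pt "0.112 -0.336 0 0.668" --pt "0.135 -0.328 0 0.668" --pt "0.158 -0.317 0 0.668"

```text
t: 36.9
eef_pos: [442.6, 9.3, 179.4]
tcp_rot: [3.14, -0.002, 0.653]
ft_force: [3.4, 5.9, 4.2]
opening: 0.145
grip_force: 30.0
```

Request:
carry_out --pt "0.179 -0.306 0 0.668" --pt "0.2 -0.292 0 0.668" --pt "0.22 -0.278 0 0.668" --pt "0.239 -0.261 0 0.668" --pt "0.257 -0.244 0 0.668"

```text
t: 37.4
eef_pos: [497.7, -59.5, 179.4]
tcp_rot: [3.139, -0.002, 1.002]
ft_force: [4.4, 7.2, 3.4]
opening: 0.142
grip_force: 30.0
```

Request:
carry_out --pt "0.273 -0.225 0 0.668" --pt "0.288 -0.206 0 0.668" --pt "0.302 -0.185 0 0.668" --pt "0.314 -0.164 0 0.668" --pt "0.162 -0.071 0 0.334"

```text
t: 37.9
eef_pos: [565.3, -101.9, 179.4]
tcp_rot: [3.139, -0.001, 1.317]
ft_force: [0.3, 4.1, 7.1]
opening: 0.141
grip_force: 30.0
```

Request:
carry_out --pt "0.162 -0.07 0 0.334" --pt "0.167 -0.06 0 0.334" --pt "0.167 -0.058 0 0.334" --pt "0.114 -0.033 0 0.223" --pt "0.114 -0.031 0 0.223"

```text
t: 38.4
eef_pos: [600.4, -113.8, 179.5]
tcp_rot: [3.14, -0.001, 1.467]
ft_force: [0.4, 4.3, 5.5]
opening: 0.142
grip_force: 30.0
```

Request:
carry_out --pt "0.05 -0.012 0 0.1" --pt "0.05 -0.012 0 0.1" --pt "0 0 0 0" --pt "0 0 0 0" --pt "0 0 0 0"

```text
t: 38.9
eef_pos: [605.4, -115.1, 179.5]
tcp_rot: [3.139, -0.0, 1.487]
ft_force: [2.6, 3.9, 5.0]
opening: 0.141
grip_force: 30.0
```

Request:
carry_out --pt "0.02 0 0 0" --pt "0 0 0 0" --pt "0 0 0 0" --pt "0 0 0 0" --pt "0 0 0 0"

```text
t: 39.4
eef_pos: [605.8, -115.2, 179.4]
tcp_rot: [3.141, -0.0, 1.487]
ft_force: [-1.3, 2.5, 7.2]
opening: 0.14
grip_force: 30.0
```

Request:
carry_out --pt "0 0 0 0" --pt "0 0 0 0" --pt "0 0 0 0" --pt "0 0 0 0" --pt "0 0 0 0" --fingers 0.33

```text
t: 39.9
eef_pos: [605.7, -115.6, 178.3]
tcp_rot: [-3.141, 0.0, 1.487]
ft_force: [0.6, 0.8, -0.6]
opening: 0.333
grip_force: 0.0
```

Request:
carry_out --pt "0 0 0.2 0" --pt "0 0 0.4 0" --pt "0 0 0.7 0" --pt "0 0 0.7 0" --pt "0 0 0.6 0"

```text
t: 40.4
eef_pos: [605.7, -115.5, 311.2]
tcp_rot: [3.14, 0.0, 1.487]
ft_force: [-0.8, 0.1, -0.0]
opening: 0.335
grip_force: 0.0
```

Request:
carry_out --pt "-0.6 0 0.2 0" --pt "-0.6 0 0.2 0" --pt "-0.6 0 0.2 0" --pt "0 0 0 0" --pt "0 0 0 0"

```text
t: 40.9
eef_pos: [515.7, -115.6, 339.6]
tcp_rot: [3.14, 0.0, 1.487]
ft_force: [-0.1, -0.1, -0.1]
opening: 0.334
grip_force: 0.0
```

```bash
python3 - <<'E'
from h import *
s=env.read_camera("side")[:,:,::-1];t=env.read_camera("top")[:,:,::-1]
cv2.imwrite("pics/end.png",np.vstack([cv2.resize(s[110:270,220:380],(400,400)),cv2.resize(t[85:165+0,180:340],(400,200))]))
old=cv2.imread("pics/side0.png")[110:270,220:380];print(np.abs(old.astype(int)-s[110:270,220:380]).mean())
E
```

```text
3.9444791666666665
```

View pics/end.png

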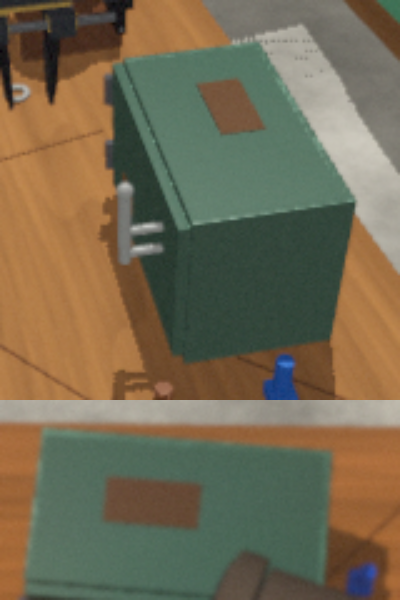

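The door sits flush shut, handle at (125,220) in the picture as at the start, and the arm is clear. I hand in.

```bash
python3 -c "
from cell import env
print(env.job_done())"
```

```text
the job is handed in; nothing more can be done
None
```

I opened the door, stood one spare bolt in each empty pocket (0, 3 and 4), and left the bolts in 1, 2 and 5 in place. I shut the door again and handed the job in at about 41 s; the last pictures look right, but the hand-in returned no verdict.

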